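# Hold the extension clamp level over the boss head

### The arm

A 6-joint arm with a two-finger parallel gripper is mounted at the origin on the work surface. World frame = base frame: x ahead of the robot, y to its left, z up, the work surface at z = 0. Lengths are in mm, angles in rad, forces in N, time in s.
With the tool pointing down it reaches from about 350 to 975 mm from the base axis. Payload 7.1 kg.
Tool frame: the origin (TCP) lies at the very end of the fingers, on their centre line; the grasp point (between the pads) lies 19 mm behind it; z points along the fingers, y is the line along which they close (so a half turn about z gives the same grasp; the last joint's range is limited). The gripper opens to 88 mm and grips with 3 to 60 N. Pads are 20 mm wide; open, the fingers measure 115 mm over their backs; the gripper's body (75 mm by 178 mm) begins 61 mm behind the grasp point.
Start: joints at [1.323, 0.423, 1.63, -0, 1.089, -0.019], TCP at [141.724, 608.703, 222.675] pointing down, gripper open.
Joint ranges: [-3, 3], [-0.9, 2.11], [0.09, 2.58], [-1.31, 4.45], [0.11, 2.69], [-2.54, 2.54]. Speed limits (rad/s): [2.39, 2.39, 3.01, 3.14, 3.14, 3.14].

### API

Orientations are given as a rotation vector (axis times angle).
In Python, from workcell import sensors, imaging, close_job gives the robot as it stands. The module is installed in compiled form; this text tells all that it offers.
- The arm moves only by the tool servo_tool, never from a script. Its argument "steps" is a list of rows, each a list of 3 entries, a list of its own where there are three numbers: the shift along the world's x, y, z in m, then the turn, a rotation vector about the world's x, y, z in degrees, then the opening, from -1 (shut) to 1 (fully open). A call has exactly 8 rows; each row shifts and turns the commanded pose from where the row before left it; what a row does not reach is not made up. A row lasts 1/12 s, in which the tool goes at most 41.7 mm and 7.16 degrees, less where a joint would pass 70% of its speed; a pose out of reach is approached as far as the arm can. A call is refused whole if a number of a shift passes 0.0417 or a number of a turn 7.16, either way. A call with a gripper value outside its range is refused whole. The fingers move at their own pace and stop on an object; the grip force is fixed at half the most. Time passes only in rows, so rows that do not move let the fingers close, or fill a call up. It gives the time, the measured TCP pose, the force, the opening and the grip force at its end, in the units of the state.
- sensors.get_obs(): the state, without advancing time (a new reading comes with each control period).
- imaging.get_image(name): name is "scene" or "top"; returns a dict with "color" (400x640x3 uint8, blue, green, red), "range_z" (400x640 float32, mm along the optical axis (not along the pixel's ray), 0 where there is no reading), "vertical_fov" (degrees; the focal length in pixels is half the picture's height over the tangent of half this angle, whatever the lens; pixels are square), "cx", "cy" (the principal point, pixels), "k1" (the pictures are not rectified: a ray, as slopes to the right and down, at radius r is drawn at 1 + k1 r^2 times it, then the intrinsics apply), "rvec" (rotation vector, rad) and "tvec" (3), from world to camera coordinates, as OpenCV has them. Camera axes: x right, y down, z forward; pixel columns grow to the right and rows downward; lengths in mm; the calibration is good to about 2 mm. A picture is of the moment at which its call begins.
- close_job(): hands the job in; it is judged then, once.
The state is a dict: "t": time; "qpos": joint angles; "qvel": joint speeds; "joint_torque": joint torques, N m; "ee_pos": TCP position; "orientation": TCP orientation; "ft_force": force on the tool from outside, world axes, zero at the start; "moment": the same for the moment, N m; "width": finger opening in mm; "grasp_force": force on a finger pad.
Only numpy, scipy, OpenCV 4.12 (cv2) and the standard library are available. Lean on these libraries where they do the work, as an engineer would, in place of code of your own. Each camera call takes 0.05 s, during which the arm holds its last target. There are 200 camera calls.

### The job

I am setting up the support stand: pick up the three-prong clamp by its balance point (the flat-sided neck between rod and jaws), lift it level and keep it level, and bring its rod, about 70 mm from the free end, over the open notch of the boss head, in line with the notch, with the jaws out over the stirrer. Finish holding it there, still and level, the rod a finger's breadth above the notch's mouth and touching nothing but your gripper, so that I can slide the boss head up under it and do up the screw; do not put it down or let go. Do not knock the stand, and leave everything else on the bench where it is.

Things in the scene. Friction and masses are not known exactly. Their poses are not given: they have to be found in the camera images.
- clamp_balance (a point): balance point (centre of mass) of the loose clamp, at the centre of its neck: a flat-sided metal block 56 mm long (x), 18 mm wide (y), 28 mm high (z: from the bench to 14 mm above this point), to be gripped across its width. x points along the clamp from rod to jaws, z up as it lies
- clamp_mark (a point): where the boss head is to take hold: point on the centreline of the clamp's rod, 130 mm behind the balance point (at x -130) and 70 mm before the rod's free end; axes as clamp_balance
- clamp: three-prong clamp lying flat, 325 mm long, 0.25 to 0.5 kg; origin 14 mm under clamp_balance, same axes. In mm from the origin: neck x -28 to 28; head x 28 to 54, 44 wide, with wing screws out to y +-40; two jaws with dark rubber sleeves to x 125, y +-39; collar to x -42, then a plain round rod, diameter 10, to x -200
- notch (a point): middle of the mouth of the boss head's notch, level with its lip tops: a V-sided slot open upward, 28 mm long (x), mouth about 20 mm wide, floor 16 mm below. x is level along the notch, out over the base plate and stirrer (the way the jaws are to point), z up. The upright rod is 32 mm aside, at +y. Mouth 165 to 245 mm above the bench; the boss head is locked
- stand: fixed support stand, origin under its upright rod (diameter 12 mm, top 353 mm above the bench), axes as notch. Base plate x -45 to 225 mm, y +-75, 8 high; grey stirrer with a round white top on it, x 104 to 228, top 54 above the bench. Boss head on the rod: x +-14, its block (y +-15) rises 9 mm above the notch's mouth, screw knobs reach y -68 and y +36
- tweezers: bystander: steel tweezers 137 mm long, 7 mm high, lying beside the clamp's rod
- pencil: bystander: pencil 175 mm long, 8 mm thick, lying on the other side of the clamp's rod
- flask: bystander: conical glass flask, base 85 mm, height 136 mm, origin under its centre
- pipette: bystander: micropipette 220 mm long, 33 mm high, lying on the bench
- timer: bystander: small digital timer 78 mm wide, 62 mm high

How it is judged:
By the outcome, as a careful person would: the job done as asked, in the order asked, and still so for the second after the job is handed in, while the arm keeps its last pose, push and grip.
It also fails if it takes over 51 s, if anything falls off the work surface, if the arm or the gripper's body presses on something with over 40 N, if the wrist force passes 120 N, or if a joint passes its speed limit or range.

## Working session

There is one attempt and no reset: what is moved stays moved. The work goes in short steps, Python scripts to look and compute and a tool call to move; the robot and the scene stay as the last step left them, time stands still between calls to the robot, and variables do not carry over. Pictures are saved under pics/ and viewed, at most 10 in all, crops included, and the job is handed in when it is done.

Besides the shell and the picture viewer there is one more tool, called after "Emit:" as a command line: name --argument value ..., lists and objects as JSON in quotes. servo_tool: Moves the arm, as the interface text tells. Its arguments: {"type":"object","properties":{"steps":{"type":"array"}},"required":["steps"]}

```bash
mkdir -p pics
cat > h.py <<'E'
import numpy as np, cv2
from workcell import sensors, imaging
def grab(n):
    d=imaging.get_image(n); h,w=d["color"].shape[:2]
    f=h/2/np.tan(np.radians(d["vertical_fov"])/2)
    d["f"]=f; d["R"]=cv2.Rodrigues(np.array(d["rvec"],float))[0]; d["t"]=np.array(d["tvec"],float).ravel(); return d
def slopes(d,uv):
    uv=np.atleast_2d(np.array(uv,float)); K=np.array([[d["f"],0,d["cx"]],[0,d["f"],d["cy"]],[0,0,1]])
    return cv2.undistortPoints(uv[:,None],K,np.array([d["k1"],0,0,0,0.]))[:,0]
def plane(d,uv,z):
    s=slopes(d,uv); r=np.c_[s,np.ones(len(s))]@d["R"]; c=-d["R"].T@d["t"]
    return c+r*((z-c[2])/r[:,2])[:,None]
def cloud(d):
    h,w=d["range_z"].shape; v,u=np.mgrid[:h,:w]
    s=slopes(d,np.c_[u.ravel(),v.ravel()]); Z=d["range_z"].ravel()[:,None]
    return ((np.c_[s,np.ones(len(s))]*Z-d["t"])@d["R"]).reshape(h,w,3)
E
python3 - <<'E'
from h import *
for n in("top","scene"):
    d=grab(n); cv2.imwrite(f"pics/{n}0.png",d["color"]); print(n,d["f"],d["k1"],-d["R"].T@d["t"],d["R"][2])
    np.savez(n+"0.npz",P=cloud(d),**d)
o=sensors.get_obs(); print(o["ee_pos"],o["orientation"],o["width"],o["t"])
E
```

```text
top 461.0721663994093 0.011848665017991028 [ 351.6592901    31.31550782 1600.87406165] [ 0.11144543  0.003029   -0.99376594]
scene 391.75169630555257 0.02116431832156064 [1406.4013792   272.30797884  713.21581053] [-0.81633733 -0.2417419  -0.52455145]
[141.61221597 608.21068983 221.94304144] [-3.58629848e-01 -3.12087507e+00  2.28144075e-03] 88.11814537122572 0.1
```

View pics/top0.png

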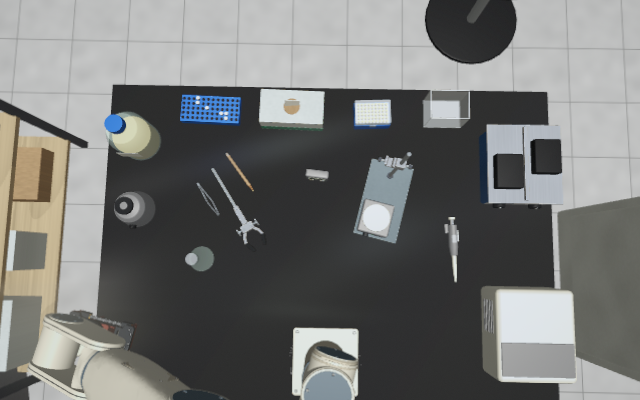

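View pics/scene0.png

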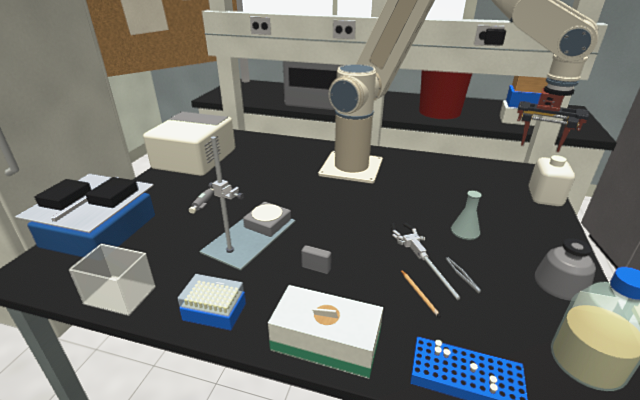

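The top view shows the clamp with its rod end at about (212,169), neck at (243,220) and jaws towards (262,240). The stand's upright and boss head are at about (395,162), with the stirrer top at (376,218). In the scene view the boss head is at (222,190) and the clamp runs from (405,240) to (457,297).

Run:
```python
from h import *
t=np.load("top0.npz"); s=np.load("scene0.npz")
a=cv2.resize(t["color"][155:255,190:290],None,fx=5,fy=5,interpolation=cv2.INTER_CUBIC)
b=cv2.resize(s["color"][130:260,170:300],None,fx=4,fy=4,interpolation=cv2.INTER_CUBIC)[:500]
c=cv2.resize(t["color"][145:185,360:420],None,fx=5,fy=5,interpolation=cv2.INTER_CUBIC)
im=np.zeros((600,800,3),np.uint8); im[:500,:400]=cv2.resize(a[:500,:400],(400,500)); im[:400,400:800]=b[:400,:400]; im[400:600,480:780]=c
cv2.imwrite("pics/crop1.png",im)
# cloud: clamp in top (height 4..40)
P=t["P"]; m=(P[...,2]>4)&(P[...,2]<60); m[:155]=0;m[255:]=0;m[:,:190]=0;m[:,290:]=0
n,l,st,ce=cv2.connectedComponentsWithStats(m.astype(np.uint8),connectivity=8)
for i in range(1,n):
    if st[i,4]>15: q=P[l==i]; print("top comp",st[i],q.mean(0).round(),q[:,2].max().round())
# stand, scene cloud
for nm,d in(("top",t),("scene",s)):
    P=d["P"].reshape(-1,3); k=(P[:,0]>500)&(P[:,0]<900)&(P[:,1]<0)&(P[:,1]>-300)
    Q=P[k]
    for lo,hi in((3,15),(45,62),(100,140),(140,160),(160,180),(180,200),(200,220),(220,240),(240,260),(260,300),(300,360)):
        q=Q[(Q[:,2]>lo)&(Q[:,2]<hi)]
        if len(q): print(nm,lo,hi,len(q),np.median(q,0).round(1),q.min(0).round(),q.max(0).round())
```

```text
top comp [225 155  29  36 149] [637. 313.   8.] 18.0
top comp [264 155  11  10  29] [684. 210.   6.] 10.0
top comp [207 157  62  95 735] [490. 303.  18.] 37.0
top comp [201 173   8   8  18] [618. 433.   6.] 11.0
top comp [228 175  10   9  17] [612. 335.   6.] 9.0
top comp [255 176   7   8  16] [610. 246.   6.] 10.0
top comp [193 183  34  36 122] [540. 416.   7.] 17.0
top comp [191 244  23  11 118] [363. 421.  30.] 60.0
top 3 15 3495 [ 638.1 -172.2    6.5] [ 500. -300.    3.] [900.  -0.  15.]
top 45 62 399 [ 521.6 -160.1   52.5] [ 500. -225.   45.] [884. -87.  62.]
top 100 140 11 [ 631.  -212.8  122.7] [ 628. -222.  106.] [ 638. -211.  138.]
top 140 160 5 [ 630.  -215.8  150.2] [ 628. -221.  141.] [ 631. -212.  159.]
top 180 200 1 [ 618.9 -225.5  193.6] [ 619. -226.  194.] [ 619. -226.  194.]
top 200 220 118 [ 638.1 -188.8  211. ] [ 619. -252.  202.] [ 657. -149.  220.]
top 220 240 122 [ 632.3 -207.1  228.9] [ 618. -251.  220.] [ 659. -151.  239.]
top 240 260 6 [ 630.2 -211.8  254.4] [ 629. -218.  249.] [ 637. -211.  259.]
top 260 300 16 [ 630.  -212.9  280.6] [ 628. -219.  265.] [ 63
[... 268 characters left out ...]
.7 -213.2  120.3] [ 633. -223.  102.] [ 643. -208.  139.]
scene 140 160 29 [ 638.3 -214.1  149.5] [ 632. -222.  140.] [ 644. -209.  160.]
scene 160 180 30 [ 639.2 -212.8  170.5] [ 634. -222.  160.] [ 643. -210.  180.]
scene 180 200 34 [ 647.7 -212.7  197.3] [ 634. -231.  181.] [ 657. -175.  200.]
scene 200 220 238 [ 648.8 -193.5  210.9] [ 622. -252.  200.] [ 661. -150.  220.]
scene 220 240 147 [ 642.2 -207.3  226.7] [ 623. -249.  220.] [ 659. -166.  239.]
scene 240 260 31 [ 639.6 -213.9  251. ] [ 632. -220.  241.] [ 642. -210.  259.]
scene 260 300 70 [ 638.5 -213.4  279.9] [ 632. -222.  260.] [ 643. -210.  300.]
scene 300 360 104 [ 638.8 -213.7  328. ] [ 631. -222.  300.] [ 643. -210.  352.]
```

View pics/crop1.png

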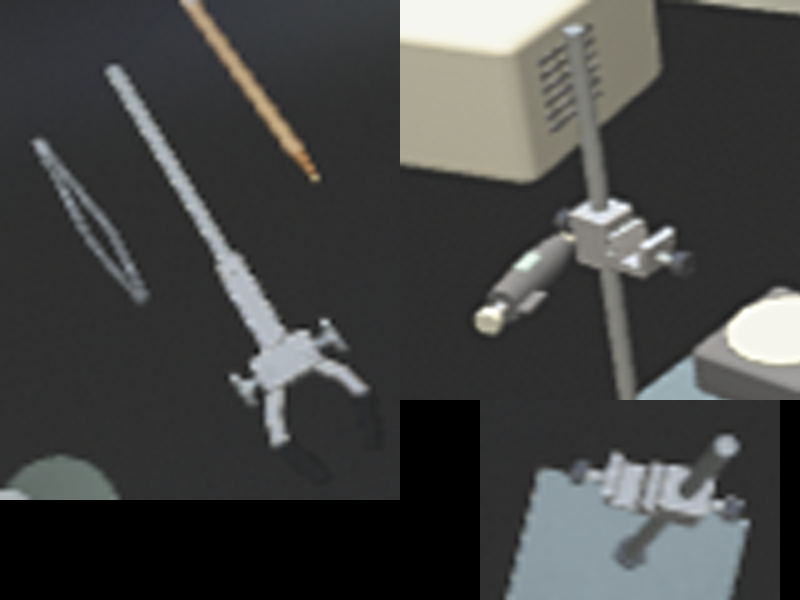

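The crop shows the clamp rod (free end at about top pixel (212.5,169)), the collar, neck and head. It also shows the boss head with its V notch on the near side of the block, away from the upright's -y side.

```bash
cat > m.py <<'E'
from h import *
t=dict(np.load("top0.npz")); s=dict(np.load("scene0.npz"))
# clamp axis
g=t["color"].min(2).astype(int); m=np.zeros(g.shape,np.uint8); m[160:235,205:262]=(g[160:235,205:262]>95)
hsv=cv2.cvtColor(t["color"],cv2.COLOR_BGR2HSV); m[hsv[...,1]>70]=0
n,l,st,_=cv2.connectedComponentsWithStats(m,connectivity=8); i=1+np.argmax(st[1:,4])
v,u=np.nonzero(l==i); p=plane(t,np.c_[u,v],20)[:,:2]
e=plane(t,[[212.5,169]],18)[0,:2]; r=np.linalg.norm(p-e,axis=1)
k=(r<150); vx,vy,x0,y0=cv2.fitLine(p[k].astype(np.float32),cv2.DIST_HUBER,0,.01,.01).ravel()
d=np.array([vx,vy]); d*=np.sign(d@(p.mean(0)-e)); o=np.array([x0,y0]); a=(p-o)@d; b=(p-o)@np.array([-d[1],d[0]])
print("dir",d,np.degrees(np.arctan2(d[1],d[0])))
end=a.min()
h,_=np.histogram(a-end,np.arange(0,290,6)); 
for j in range(0,280,6):
    q=b[(a-end>=j)&(a-end<j+6)]
    if len(q): print(j,len(q),q.min().round(1),q.max().round(1),end=" | ")
print("\nend",o+d*end,"bal",o+d*(end+200))
# plate
hs=hsv; c=hs[200,385] if 0 else hs[175,385]; print("plate hsv",c)
pm=cv2.inRange(hs,(int(c[0])-8,int(c[1])-25,int(c[2])-40),(int(c[0])+8,int(c[1])+25,int(c[2])+40)); pm[:150]=0;pm[250:]=0;pm[:,:345]=0;pm[:,420:]=0
cv2.imwrite("pics/pm.png",pm)
v,u=np.nonzero(pm); P=plane(t,np.c_[u,v],8)[:,:2].astype(np.float32); R=cv2.minAreaRect(P); print("plate",R,cv2.boxPoints(R))
E
python3 m.py
```

```text
dir [-0.8417446 -0.5398759] -147.32481
0 5 -4.7 3.0 | 6 7 -5.3 5.3 | 12 5 -4.1 3.6 | 18 6 -4.7 4.7 | 24 5 -5.3 4.1 | 30 6 -4.1 5.3 | 36 5 -2.9 4.7 | 42 5 -4.7 3.0 | 48 6 -5.3 5.3 | 54 5 -4.1 3.5 | 60 6 -4.7 4.7 | 66 6 -5.3 4.1 | 72 6 -4.1 5.3 | 78 5 -4.7 4.7 | 84 5 -3.5 4.1 | 90 6 -5.3 5.3 | 96 6 -4.1 4.7 | 102 5 -4.7 2.9 | 108 6 -5.3 4.1 | 114 5 -4.1 5.3 | 120 6 -4.7 4.7 | 126 5 -3.5 4.1 | 132 7 -5.3 5.3 | 138 5 -2.9 4.7 | 144 5 -4.7 2.9 | 150 7 -7.0 5.3 | 156 9 -8.8 9.4 | 162 10 -9.4 7.6 | 168 11 -11.1 8.8 | 174 11 -11.7 8.2 | 180 11 -10.5 9.4 | 186 11 -11.1 8.8 | 192 11 -11.7 8.2 | 198 11 -10.5 9.4 | 204 10 -9.4 7.6 | 210 11 -11.1 8.8 | 216 11 -11.7 8.2 | 222 16 -21.6 15.2 | 228 29 -40.2 36.3 | 234 35 -39.0 37.4 | 240 37 -37.9 36.8 | 246 29 -36.7 38.0 | 252 15 -25.0 25.1 | 258 8 -16.3 29.2 | 264 7 22.8 33.3 | 270 6 23.9 34.4 | 276 5 25.1 32.7 | 
end [646.96880155 403.58572651] bal [478.6198812  295.61054159]
plate hsv [100  34 164]
plate ((573.8370971679688, -200.37545776367188), (150.34378051757812, 322.9825439453125), 76.34683990478516) [[ 399.1653  -235.30415]
 [ 713.0212  -311.54218]
 [ 748.5089  -165.44676]
 [ 434.653    -89.20874]]
```

```bash
cat >> m.py <<'E'
print("-----")
n,l,st,_=cv2.connectedComponentsWithStats(cv2.erode(pm,np.ones((2,2),np.uint8)),connectivity=4); i=1+np.argmax(st[1:,4]); v,u=np.nonzero(l==i)
P=plane(t,np.c_[u,v],8)[:,:2].astype(np.float32); R=cv2.minAreaRect(P); B=cv2.boxPoints(R); print(R[1],B.round(1))
E=[(B[i]-B[i-1]) for i in range(4)]; L=max(E,key=np.linalg.norm); x=L/np.linalg.norm(L); x*=-np.sign(x[0]); y=np.array([-x[1],x[0]])
print("x",x,np.degrees(np.arctan2(x[1],x[0])))
c=B[np.argsort(B@x)[:2]].mean(0)+45*x; print("upright from plate",c)
w=(t["color"].min(2)>200); w[:195]=0;w[240:]=0;w[:,350:]&=True;w[:,:350]=0;w[:,400:]=0
v,u=np.nonzero(w); q=plane(t,np.c_[u,v],54)[:,:2].mean(0); print("stirrer top",q,"local",(q-c)@x,(q-c)@y)
up=np.array([635,-215.])
for nm,dd in(("top",t),("scene",s)):
    C=dd["P"].reshape(-1,3); lx=(C[:,:2]-up)@x; ly=(C[:,:2]-up)@y
    k=(abs(lx)<25)&(abs(ly)<75)
    for z0 in range(250,345,30):
        kk=k&(C[:,2]>z0)&(C[:,2]<z0+30)&(abs(ly)<14)
        if kk.any(): print(nm,"upright",z0,lx[kk].mean().round(1),ly[kk].mean().round(1))
    for a0 in range(-72,44,4):
        kk=k&(ly>=a0)&(ly<a0+4)&(C[:,2]>150)&(C[:,2]<245)
        if kk.sum()>1: print(nm,a0,kk.sum(),"z95",np.percentile(C[kk,2],[10,50,85,95]).round(0),"lx",lx[kk].min().round(),lx[kk].max().round())
E
python3 m.py | sed -n '/-----/,$p'
```

```text
-----
(145.88119506835938, 288.0826110839844) [[ 399.9 -236.1]
 [ 680.1 -303.2]
 [ 714.1 -161.4]
 [ 434.   -94.2]]
x [-0.9724495   0.23311394] 166.51953
upright from plate [ 653.3351  -221.81488]
stirrer top [ 482.60213682 -163.24711886] local 179.68212690171165 -17.1539587692241
top upright 250 4.2 -0.2
top upright 280 4.0 -1.2
top upright 310 4.7 -0.0
top upright 340 1.4 0.9
top -68 4 z95 [210. 216. 218. 219.] lx -3.0 5.0
top -64 9 z95 [210. 213. 216. 219.] lx -6.0 7.0
top -60 2 z95 [212. 212. 212. 212.] lx 0.0 3.0
top -56 3 z95 [209. 212. 214. 215.] lx -1.0 3.0
top -52 4 z95 [209. 210. 211. 211.] lx -3.0 3.0
top -48 10 z95 [216. 222. 226. 227.] lx -14.0 11.0
top -44 14 z95 [220. 223. 226. 228.] lx -11.0 14.0
top -40 7 z95 [209. 212. 217. 217.] lx -4.0 15.0
top -36 13 z95 [204. 206. 208. 208.] lx -14.0 15.0
top -32 11 z95 [206. 208. 213. 213.] lx -10.0 15.0
top -28 12 z95 [204. 206. 210. 214.] lx -11.0 13.0
top -24 17 z95 [207. 214. 221. 223.] lx -10.0 14.0
top -20 15 z95 [211. 222. 224. 227.] lx -12.0 15.0
top -16 15 z95 [218. 224. 232. 233.] lx -8.0 13.0
top -12 15 z95 [214. 233.
[... 1248 characters left out ...]
 205. 210. 212.] lx -15.0 12.0
scene -24 47 z95 [206. 213. 219. 221.] lx -17.0 12.0
scene -20 19 z95 [206. 218. 222. 223.] lx -14.0 11.0
scene -16 35 z95 [204. 222. 227. 229.] lx -16.0 11.0
scene -12 32 z95 [202. 225. 230. 231.] lx -15.0 13.0
scene -8 36 z95 [170. 215. 232. 237.] lx -16.0 10.0
scene -4 62 z95 [156. 197. 233. 241.] lx -16.0 11.0
scene 0 36 z95 [165. 210. 231. 239.] lx -16.0 11.0
scene 4 17 z95 [163. 216. 230. 231.] lx -15.0 -3.0
scene 8 17 z95 [200. 214. 229. 231.] lx -16.0 -8.0
scene 12 13 z95 [198. 216. 228. 230.] lx -15.0 1.0
scene 28 13 z95 [207. 212. 217. 219.] lx -8.0 -2.0
scene 32 8 z95 [212. 217. 219. 220.] lx -9.0 -0.0
scene 36 2 z95 [208. 212. 216. 217.] lx -4.0 5.0
```

Emit:
servo_tool --steps '[[[0.021,-0.0195,0],[0,0,2.86],1],[[0.021,-0.0195,0],[0,0,2.86],1],[[0.021,-0.0195,0],[0,0,2.86],1],[[0.021,-0.0195,0],[0,0,2.86],1],[[0.021,-0.0195,0],[0,0,2.86],1],[[0.021,-0.0195,0],[0,0,2.86],1],[[0.021,-0.0195,0],[0,0,2.86],1],[[0.021,-0.0195,0],[0,0,2.86],1]]'

```text
t: 0.77
ee_pos: [310.4, 451.4, 222.4]
orientation: [0.272, -3.129, 0.001]
ft_force: [0.7, -0.3, 0.5]
width: 88.0
grasp_force: 0.0
```

Emit:
servo_tool --steps '[[[0.021,-0.0195,0],[0,0,2.86],1],[[0.021,-0.0195,0],[0,0,2.86],1],[[0.021,-0.0195,0],[0,0,2.86],1],[[0.021,-0.0195,0],[0,0,2.86],1],[[0.021,-0.0195,0],[0,0,2.86],1],[[0.021,-0.0195,0],[0,0,2.86],1],[[0.021,-0.0195,0],[0,0,2.86],1],[[0.021,-0.0195,0],[0,0,2.86],1]]'

```text
t: 1.43
ee_pos: [478.4, 295.4, 222.4]
orientation: [0.887, -3.013, 0.0]
ft_force: [0.7, 1.3, -0.1]
width: 87.8
grasp_force: 0.0
```

Emit:
servo_tool --steps '[[[0,0,-0.02],[0,0,0],1],[[0,0,-0.02],[0,0,0],1],[[0,0,-0.02],[0,0,0],1],[[0,0,-0.02],[0,0,0],1],[[0,0,-0.02],[0,0,0],1],[[0,0,-0.02],[0,0,0],1],[[0,0,0],[0,0,0],1],[[0,0,0],[0,0,0],1]]'

```text
t: 2.1
ee_pos: [476.9, 296.2, 101.8]
orientation: [0.882, -3.012, 0.001]
ft_force: [0.2, 0.1, 0.4]
width: 88.0
grasp_force: 0.0
```

Run:
```python
from h import *
d=grab("scene"); a=d["color"][190:310,370:500]; cv2.imwrite("pics/s1.png",cv2.resize(a,None,fx=5,fy=5,interpolation=cv2.INTER_CUBIC))
# project the expected neck outline for check: predicted neck corners
dv=np.array([-.8417,-.5399]); y=np.array([.5399,-.8417]); b=np.array([480.,296.5])
pts=np.array([[*(b+i*dv+j*y),28] for i in(-28,28) for j in(-9,9)]+[[*(b-200*dv),14]])
K=np.array([[d["f"],0,d["cx"]],[0,d["f"],d["cy"]],[0,0,1]])
p,_=cv2.projectPoints(pts,d["rvec"],d["tvec"],K,np.array([d["k1"],0,0,0,0.])); print(((p[:,0]-[370,190])*5).round(0).tolist())
```

```text
[[280.0, 300.0], [251.0, 306.0], [231.0, 241.0], [203.0, 247.0], [439.0, 541.0]]
```

View pics/s1.png

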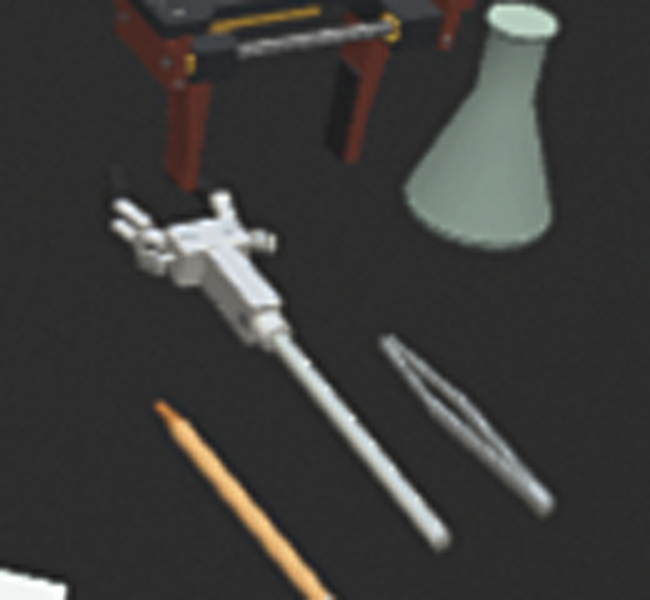

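The crop shows the neck's back edge at (283,300)-(250,310) and its head edge near (235,250). That is within 1-2 mm of my prediction, and the fingers straddle the clamp's neck line. Next: descend and grip.

Emit:
servo_tool --steps '[[[0.003,0.0005,-0.012],[0,0,0],1],[[0,0,-0.014],[0,0,0],1],[[0,0,-0.014],[0,0,0],1],[[0,0,-0.014],[0,0,0],1],[[0,0,-0.014],[0,0,0],1],[[0,0,-0.014],[0,0,0],1],[[0,0,-0.008],[0,0,0],1],[[0,0,0],[0,0,0],1]]'

```text
t: 2.82
ee_pos: [480.3, 296.9, 11.6]
orientation: [0.883, -3.014, 0.001]
ft_force: [-1.0, -0.8, 0.6]
width: 87.8
grasp_force: 0.0
```

Emit:
servo_tool --steps '[[[0,0,-0.004],[0,0,0],1],[[0,0,-0.003],[0,0,0],1],[[0,0,0],[0,0,0],1],[[0,0,0],[0,0,0],-1],[[0,0,0],[0,0,0],-1],[[0,0,0],[0,0,0],-1],[[0,0,0],[0,0,0],-1],[[0,0,0],[0,0,0],-1]]'

```text
t: 3.48
ee_pos: [480.8, 297.3, 5.9]
orientation: [-0.883, 3.015, 0.0]
ft_force: [0.1, 0.1, -0.2]
width: 57.9
grasp_force: 0.0
```

Emit:
servo_tool --steps '[[[0,0,0],[0,0,0],-1],[[0,0,0],[0,0,0],-1],[[0,0,0],[0,0,0],-1],[[0,0,0],[0,0,0],-1],[[0,0,0],[0,0,0],-1],[[0,0,0],[0,0,0],-1],[[0,0,0],[0,0,0],-1],[[0,0,0],[0,0,0],-1]]'

```text
t: 4.15
ee_pos: [480.6, 297.3, 5.7]
orientation: [0.883, -3.015, -0.0]
ft_force: [-1.4, 0.1, -1.0]
width: 17.9
grasp_force: 30.0
```

Emit:
servo_tool --steps '[[[0,0,0.003],[0,0,0],-1],[[0,0,0.005],[0,0,0],-1],[[0,0,0.008],[0,0,0],-1],[[0,0,0.012],[0,0,0],-1],[[0,0,0.012],[0,0,0],-1],[[0,0,0.012],[0,0,0],-1],[[0,0,0.006],[0,0,0],-1],[[0,0,0.002],[0,0,0],-1]]'

```text
t: 4.82
ee_pos: [481.7, 297.7, 67.7]
orientation: [-0.882, 3.012, 0.001]
ft_force: [-0.7, -0.7, -3.4]
width: 17.4
grasp_force: 30.0
```

```bash
cat > c.py <<'E'
import sys; from h import *
d=grab("scene"); o=sensors.get_obs(); print(o["ee_pos"],o["orientation"],o["width"],o["grasp_force"],o["ft_force"],o["moment"])
np.savez(sys.argv[1]+".npz",P=cloud(d),**d)
x0,y0,x1,y1=map(int,sys.argv[2:6]); a=d["color"][y0:y1,x0:x1]; cv2.imwrite(f"pics/{sys.argv[1]}.png",cv2.resize(a,None,fx=4,fy=4,interpolation=cv2.INTER_CUBIC))
E
python3 c.py s2 350 170 500 310
```

```text
[481.42427238 297.61128806  67.27183345] [-8.82446825e-01  3.01266395e+00  9.32095623e-04] 17.9888452151942 29.99819576740265 [ 0.35794815  0.2916296  -2.80614958] [ 0.09908378  0.02933794 -0.00571535]
```

View pics/s2.png

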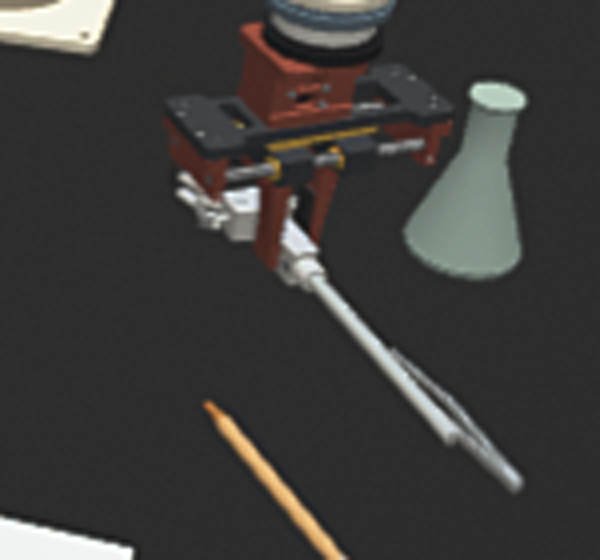

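The clamp is off the bench. Its rod runs from about crop (322,280) to (452,440), i.e. pixels (430.5,240) to (463,280). It looks level, so I'll check that numerically.

```bash
cat > lev.py <<'E'
import sys; from h import *
# usage: npz yawdeg bx by zc : rod heights from projection and cloud
f,yaw,bx,by,zc=sys.argv[1],*map(float,sys.argv[2:6])
d=dict(np.load(f)); a=np.radians(yaw); dv=np.array([np.cos(a),np.sin(a)]); y=np.array([-dv[1],dv[0]])
P=d["P"].reshape(-1,3); lx=(P[:,:2]-[bx,by])@dv; ly=(P[:,:2]-[bx,by])@y
k=(lx>-215)&(lx<-45)&(abs(ly)<20)&(abs(P[:,2]-zc)<30)
for x in range(-210,-44,20):
    q=k&(lx>=x)&(lx<x+20)
    if q.sum()>2: print(x+10,q.sum(),"ly %.1f z %.1f"%(np.median(ly[q]),np.median(P[q,2])))
L=np.polyfit(lx[k],P[k,2],1); print("slope deg",np.degrees(L[0]))
K=np.array([[d["f"],0,d["cx"]],[0,d["f"],d["cy"]],[0,0,1]])
p,_=cv2.projectPoints(np.array([[bx+i*dv[0],by+i*dv[1],zc] for i in(-200,-130,-42)]),d["rvec"],d["tvec"],K,np.array([d["k1"],0,0,0,0.])); print(p[:,0].round(1).tolist())
E
python3 lev.py s2.npz -147.3 481 297.5 75.7
```

```text
-200 20 ly 2.8 z 80.4
-180 31 ly 4.5 z 81.2
-160 27 ly 3.8 z 81.1
-140 26 ly 3.9 z 81.0
-120 25 ly 3.2 z 80.1
-100 24 ly 3.5 z 80.5
-80 24 ly 3.5 z 80.2
-60 22 ly 3.9 z 79.8
-40 6 ly 1.5 z 79.9
slope deg -0.31990688503425396
[[463.3, 279.6], [446.7, 260.7], [428.6, 240.0]]
```

Emit:
servo_tool --steps '[[[0,0,0.006],[0,0,0],-1],[[0,0,0.015],[0,0,0],-1],[[0,0,0.02],[0,0,0],-1],[[0,0,0.02],[0,0,0],-1],[[0,0,0.02],[0,0,0],-1],[[0,0,0.02],[0,0,0],-1],[[0,0,0.02],[0,0,0],-1],[[0,0,0.02],[0,0,0],-1]]'

```text
t: 5.53
ee_pos: [480.1, 296.8, 207.2]
orientation: [0.883, -3.014, 0.001]
ft_force: [0.1, 0.1, -2.8]
width: 18.0
grasp_force: 30.0
```

Emit:
servo_tool --steps '[[[0,0,0.02],[0,0,0],-1],[[0,0,0.02],[0,0,0],-1],[[0,0,0.015],[0,0,0],-1],[[0,0,0.01],[0,0,0],-1],[[0,0,0.006],[0,0,0],-1],[[0,0,0],[0,0,-1],-1],[[0,0,0],[0,0,-2],-1],[[0,0,0],[0,0,-3],-1]]'

```text
t: 6.2
ee_pos: [480.1, 296.8, 276.4]
orientation: [0.72, -3.056, 0.001]
ft_force: [0.4, 0.4, -3.4]
width: 17.7
grasp_force: 30.0
```

Emit:
servo_tool --steps '[[[0.001,-0.008,0],[0,0,-2.5],-1],[[0.002,-0.016,0],[0,0,-2.5],-1],[[0.002,-0.02,0],[0,0,-2.5],-1],[[0.002,-0.022,0],[0,0,-2.5],-1],[[0.002,-0.022,0],[0,0,-2.5],-1],[[0.002,-0.022,0],[0,0,-2.5],-1],[[0.002,-0.022,0],[0,0,-2.5],-1],[[0.002,-0.022,0],[0,0,-2.5],-1]]'

```text
t: 6.87
ee_pos: [494.9, 142.0, 276.2]
orientation: [0.178, -3.134, 0.001]
ft_force: [1.2, 0.5, -3.6]
width: 17.9
grasp_force: 30.0
```

Emit:
servo_tool --steps '[[[0.002,-0.022,0],[0,0,-2.5],-1],[[0.002,-0.022,0],[0,0,-2.5],-1],[[0.002,-0.022,0],[0,0,-2.5],-1],[[0.002,-0.022,0],[0,0,-2.5],-1],[[0.002,-0.022,0],[0,0,-2.5],-1],[[0.002,-0.022,0],[0,0,-2.5],-1],[[0.002,-0.016,0],[0,0,-2.5],-1],[[0.001,-0.008,0],[0,0,-2.5],-1]]'

```text
t: 7.53
ee_pos: [510.0, -14.6, 276.3]
orientation: [-0.372, -3.117, 0.001]
ft_force: [0.3, -0.2, -3.3]
width: 18.1
grasp_force: 30.0
```

Emit:
servo_tool --steps '[[[0,0,0],[0,0,0],-1],[[0,0,0],[0,0,0],-1],[[0,0,0],[0,0,0],-1],[[0,0,0],[0,0,0],-1],[[0,0,0],[0,0,0],-1],[[0,0,0],[0,0,0],-1],[[0,0,0],[0,0,0],-1],[[0,0,0],[0,0,0],-1]]'

```text
t: 8.2
ee_pos: [510.7, -12.5, 277.7]
orientation: [0.364, 3.12, 0.0]
ft_force: [-0.1, 0.0, -3.0]
width: 17.9
grasp_force: 30.0
```

```bash
python3 c.py s3 180 80 380 230; python3 lev.py s3.npz 166.5 508 -14 287
python3 - <<'E'
from h import *
d=np.load("s3.npz"); P=d["P"].reshape(-1,3)
k=(P[:,2]>275)&(P[:,2]<300)&(P[:,0]>560)&(P[:,0]<720)&(abs(P[:,1]+40)<60)
L=cv2.fitLine(P[k,:3].astype(np.float32),cv2.DIST_HUBER,0,.01,.01).ravel(); print(k.sum(),L,np.degrees(np.arctan2(L[1],L[0])))
E
```

```text
[510.72327285 -12.59636338 277.70844262] [3.64515139e-01 3.12029593e+00 1.79891719e-05] 17.728487082568066 29.998117089271545 [-8.22969632e-01  9.02820023e-04 -3.29818373e+00] [ 0.05282528  0.02338586 -0.02655415]
-200 30 ly -4.6 z 288.3
-180 28 ly -6.6 z 289.0
-160 23 ly -6.5 z 289.0
-140 27 ly -7.0 z 288.9
-120 20 ly -6.1 z 288.7
-100 24 ly -6.2 z 288.5
-80 20 ly -6.1 z 289.1
-60 22 ly -6.0 z 288.4
-40 8 ly -6.5 z 288.8
slope deg 0.027499340789292018
[[263.8, 183.1], [281.5, 170.8], [301.2, 157.1]]
192 [ 9.7298026e-01 -2.3080485e-01  6.2084659e-03  6.4154913e+02
 -3.9842827e+01  2.8839328e+02] -13.344722
```

View pics/s3.png

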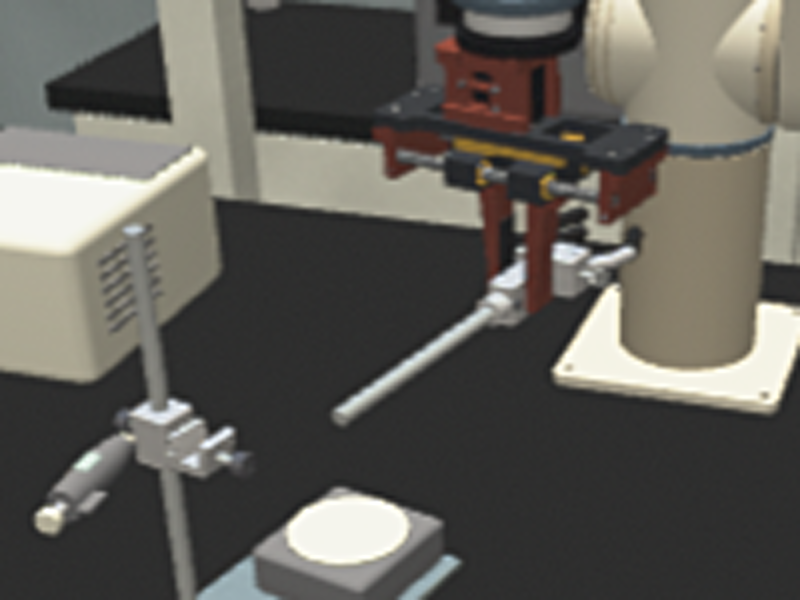

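The picture shows the clamp held level, aligned with the notch direction (yaw 166.7° against 166.4°). The boss head's notch is at about crop (205,440) and the rod's end at (340,415). Now move over the notch at height.

Emit:
servo_tool --steps '[[[0.0005,-0.008,0],[0,0,0],-1],[[0.0005,-0.016,0],[0,0,0],-1],[[0.001,-0.02,0],[0,0,0],-1],[[0.001,-0.02,0],[0,0,0],-1],[[0.001,-0.02,0],[0,0,0],-1],[[0.001,-0.016,0],[0,0,0],-1],[[0.0,-0.012,0],[0,0,0],-1],[[0,-0.008,0],[0,0,0],-1]]'

```text
t: 8.92
ee_pos: [515.6, -134.4, 277.6]
orientation: [-0.367, -3.12, 0.0]
ft_force: [-0.2, 0.1, -2.7]
width: 17.9
grasp_force: 30.0
```

Emit:
servo_tool --steps '[[[0,-0.008,0],[0,0,0],-1],[[0,-0.006,0],[0,0,0],-1],[[0,-0.004,0],[0,0,0],-1],[[0,-0.003,0],[0,0,0],-1],[[0,0,0],[0,0,0],-1],[[0,0,0],[0,0,0],-1],[[0,0,0],[0,0,0],-1],[[0,0,0],[0,0,0],-1]]'

```text
t: 9.58
ee_pos: [515.7, -153.4, 277.7]
orientation: [-0.364, -3.12, -0.0]
ft_force: [0.5, -0.1, -3.0]
width: 17.9
grasp_force: 30.0
```

```bash
python3 c.py s4 180 80 360 230; python3 lev.py s4.npz 166.5 516 -153.6 287
python3 - <<'E'
from h import *
d=grab("top"); cv2.imwrite("pics/t4.png",cv2.resize(d["color"][130:250,330:430],None,fx=5,fy=5,interpolation=cv2.INTER_CUBIC)); np.savez("t4.npz",P=cloud(d),**d)
E
python3 lev.py t4.npz 166.5 516 -153.6 287
```

```text
[ 515.74930086 -153.45928036  277.69385906] [3.64429577e-01 3.12036226e+00 8.45738074e-05] 17.72919717960586 29.998230636119843 [ 0.68733579  0.17464175 -3.09442111] [-0.02353663  0.02846615 -0.00395359]
-200 21 ly -1.0 z 287.1
-180 28 ly -3.0 z 288.5
-160 29 ly -3.5 z 288.4
-140 28 ly -2.9 z 287.6
-120 24 ly -2.5 z 288.0
-100 23 ly -2.3 z 288.2
-80 23 ly -2.3 z 288.8
-60 22 ly -2.8 z 288.0
-40 6 ly -4.1 z 287.7
slope deg 0.0990670308664331
[[206.4, 176.2], [226.8, 164.6], [249.4, 151.7]]
-200 10 ly -0.3 z 289.1
-180 24 ly -0.4 z 291.6
-160 22 ly 0.5 z 290.2
-140 23 ly -0.6 z 292.4
-120 11 ly -0.9 z 291.0
slope deg 1.4408900768987738
[[399.1, 133.0], [393.5, 155.8], [386.4, 184.9]]
```

View pics/s4.png

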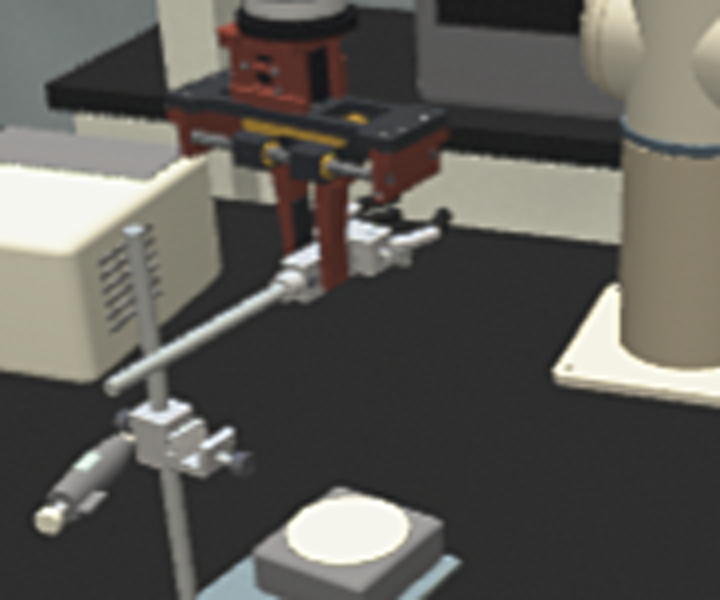

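View pics/t4.png

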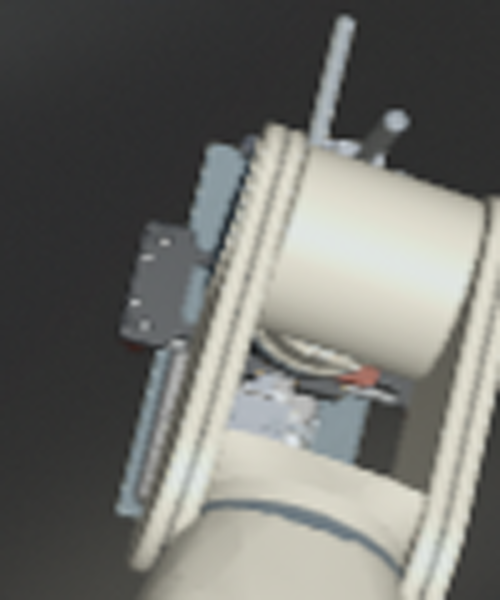

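The scene view shows the rod passing beside the upright with its end at pixel (208,176), predicted (206,176). The top view shows the end at (398.8,133.6), predicted (399.1,133.0). Before lowering, I check the wrist's clearance to the upright's top.

Run:
```python
import numpy as np
for f in("s4","t4"):
    P=np.load(f+".npz")["P"].reshape(-1,3); r=np.hypot(P[:,0]-635,P[:,1]+215)
    for R in(40,60,80,100,120):
        k=(r<R)&(P[:,2]>358)&(P[:,2]<1200); print(f,R,k.sum(),P[k].min(0).round() if k.any() else "",P[k][P[k][:,2].argmin()].round() if k.any() else "")
```

```text
s4 40 0  
s4 60 0  
s4 80 0  
s4 100 1134 [ 535. -223.  360.] [ 539. -197.  360.]
s4 120 3164 [ 515. -246.  358.] [ 528. -231.  358.]
t4 40 2 [ 629. -215.  359.] [ 638. -215.  359.]
t4 60 2 [ 629. -215.  359.] [ 638. -215.  359.]
t4 80 2 [ 629. -215.  359.] [ 638. -215.  359.]
t4 100 75 [ 535. -223.  359.] [ 638. -215.  359.]
t4 120 427 [ 515. -223.  359.] [ 638. -215.  359.]
```

Emit:
servo_tool --steps '[[[0,0,-0.003],[0,0,0],-1],[[0,0,-0.006],[0,0,0],-1],[[0,0,-0.008],[0,0,0],-1],[[0,0,-0.008],[0,0,0],-1],[[0,0,-0.007],[0,0,0],-1],[[0,0,-0.005],[0,0,0],-1],[[0,0,-0.003],[0,0,0],-1],[[0,0,-0.002],[0,0,0],-1]]'

```text
t: 10.35
ee_pos: [515.5, -153.8, 234.9]
orientation: [-0.365, -3.119, -0.0]
ft_force: [-0.0, -0.1, -4.5]
width: 17.7
grasp_force: 30.0
```

Emit:
servo_tool --steps '[[[0,0,0],[0,0,0],-1],[[0,0,0],[0,0,0],-1],[[0,0,0],[0,0,0],-1],[[0,0,0],[0,0,0],-1],[[0,0,0],[0,0,0],-1],[[0,0,0],[0,0,0],-1],[[0,0,0],[0,0,0],-1],[[0,0,0],[0,0,0],-1]]'

```text
t: 11.02
ee_pos: [515.8, -153.8, 235.8]
orientation: [0.365, 3.12, -0.0]
ft_force: [-1.2, 0.3, -3.8]
width: 17.8
grasp_force: 30.0
```

```bash
python3 c.py s5 180 80 360 230; python3 lev.py s5.npz 166.5 516 -153.6 244
```

```text
[ 515.71141789 -153.80931244  235.72296759] [ 3.65170876e-01  3.12023052e+00 -4.60248247e-05] 17.692396123606184 29.998246729373932 [ 0.15090061  0.20958631 -3.91882888] [-0.03604627  0.00211974 -0.00189589]
-200 23 ly -2.2 z 246.3
-180 27 ly -3.1 z 247.0
-160 27 ly -2.1 z 246.2
-140 77 ly -0.7 z 221.3
-120 60 ly -1.6 z 222.4
-100 23 ly -2.1 z 246.5
-80 21 ly -2.0 z 246.8
-60 22 ly -2.1 z 246.2
-40 6 ly -3.0 z 244.6
slope deg 0.914143032913349
[[209.1, 192.3], [228.8, 180.1], [250.9, 166.5]]
```

View pics/s5.png

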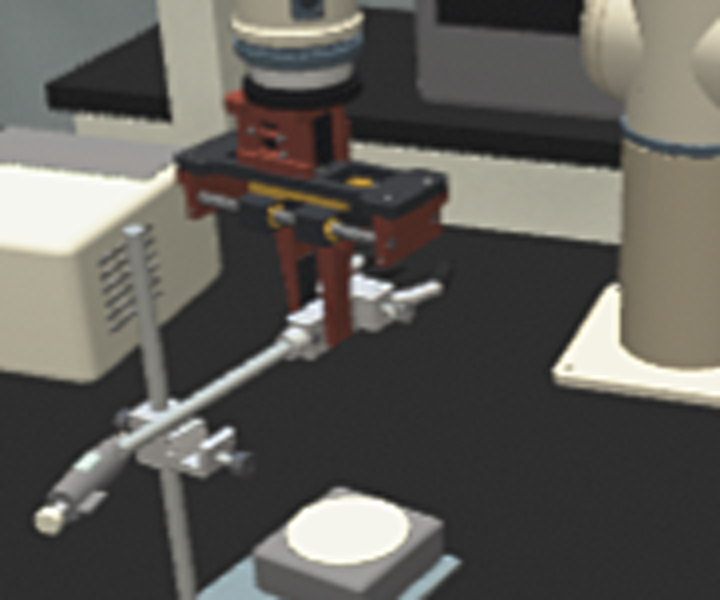

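The rod sits level, in line with the notch and about 15 mm above its mouth (rod top z ≈ 246.5, lips ≈ 223). It touches nothing and the arm is still. Handing in.

```bash
python3 -c "
from workcell import close_job
print(close_job())"
```

```text
the job is handed in; nothing more can be done
None
```

The job is handed in: the clamp is held still and level by its neck, jaws out over the stirrer, with the rod about 15 mm above the boss head's notch and in line with it; the hand-in gave no verdict.

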